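# Hang the rinse basket in the tub

### The job

Hang the yellow-handled basket inside the white rinse tub: hook its bent lip over any side of the tub's blue rim, so that the basket hangs upright within the tub, clear of its floor. Leave the tub and the black-handled basket where they stand.

Things in the scene. Friction and masses are not known exactly. Their poses are not given: they have to be found in the camera images.
- yellow_basket_handle (a point): centre of the yellow grip bar of the basket to hang, 102 mm above its underside. The bar runs along the basket's y (64 mm long, 12 mm thick along x, 16 mm high), right over the basket's middle on two flat straps; both its x sides are free to grip. Axes are the basket's: x points away from the lip, z up.
- yellow_basket_centre (a point): centre of the body of the same basket, half-way up: 30 mm above its underside, 72 mm below the grip bar's centre; same axes. Slotted aluminium basket, 50 (x) x 60 (y) x 60 (z) mm, 0.15 kg, loose, standing upright on the table.
- yellow_basket_lip (a point): top of the slot under the same basket's yellow bent lip, at -35 mm along x from the grip bar's centre and 45 mm below it; same axes. The slot is 20 mm wide along x (basket wall on +x, turned-down leg on -x), 50 mm long along y, open below. The leg reaches 18 mm below this point, then a foot flares 8 mm outwards, to 26 mm below. Seated on a rim, this point lies at the rim's top.
- black_basket_centre (a point): the same body centre of the other basket, alike in shape and size but with black grip bar and black lip; to be left alone. Either basket may stand on the left.
- rinse_tub: open white tub with blue rim, 150 (x) x 220 (y) mm, 95 mm high, 2 kg, loose. Origin: centre of its underside; x across its short width, away from the robot within 15 degrees; y along its length, z up. Floor 4 mm thick. Rim 8 mm thick and high, its middle at x = +-73 and y = +-108 mm; walls below it 4 mm thick. Basket seated: its underside is 38 mm above the tub's underside.

How it is judged (in metres and radians):
At the end, for the whole second after the job is handed in: The yellow-handled basket hangs by its lip on the tub's rim: the centre of its body is within the tub's opening, 55 to 80 mm above the tub's underside (68 mm when seated; standing in the tub it would be 34 mm), and it is upright within 20 degrees (x of yellow_basket_centre in the frame of rinse_tub between -0.064 and 0.064 m and y of yellow_basket_centre in the frame of rinse_tub between -0.099 and 0.099 m and z of yellow_basket_centre in the frame of rinse_tub between 0.055 and 0.08 m and angle between yellow_basket_centre's own z axis and vertical below 0.35 rad); the robot touches nothing.
It fails at once if the tub is moved by more than 40 mm (distance of rinse_tub from where it was at the start of the episode above 0.04 m).
It fails at once if the black-handled basket is moved by more than 30 mm (distance of black_basket_centre from where it was at the start of the episode above 0.03 m).
It also fails if it takes over 35 s, if anything falls off the work surface, if the arm or the gripper's body presses on something with over 40 N, if the wrist force passes 120 N, or if a joint passes its speed limit or range.

### The arm

A 6-joint arm with a two-finger parallel gripper is mounted at the origin on a cart in front of the work surface, level with it; the furniture and walls round the work are solid. World frame = base frame: x ahead of the robot, y to its left, z up, the work surface at z = 0. Lengths are in mm, angles in rad, forces in N, time in s.
With the tool pointing down it reaches from about 275 to 750 mm from the base axis. Payload 10.2 kg.
Tool frame: the origin (TCP) lies midway between the tips of the shut fingers; the grasp point (between the pads) lies 19 mm behind it; x points along the fingers, y is the direction in which the jaws open and shut, and the axes are right-handed (so a half turn about x gives the same grasp; the last joint's range is limited). The gripper opens to 85 mm and grips with 20 to 120 N. Pads are 22 mm wide; open, the fingers measure 114 mm over their backs; the gripper's body (76 mm by 85 mm) begins 54 mm behind the grasp point. The pads swing forward as they close: fully open they stand 13 mm farther back than shut.
Start: joints at [0.899, 0.313, 1.498, -0, 1.331, -0.223], TCP at [227.802, 473.009, 231.294] pointing down, gripper open.
Joint ranges: [-2.94, 2.94], [-0.97, 2.17], [0.19, 2.56], [-1.23, 4.37], [0.02, 3.11], [-2.88, 2.88]. Speed limits (rad/s): [2.39, 2.39, 3.01, 3.14, 3.14, 3.14].

### API

Orientations are given as a unit quaternion [w, x, y, z].
In Python, from rig import ctrl gives the robot as it stands.
- The arm moves only by the tool arm_command, never from a script. Its argument "plan" is a list of rows, each a list of 5 numbers: the shift along the tool's x, y, z in m, then the turn about the tool's x in rad, then the opening, from 0 (shut) to 1 (fully open). A call has 1 to 12 rows; each row shifts and turns the commanded pose from where the row before left it, along the tool's axes as they then stand; what a row does not reach is not made up. A row lasts 1/8 s, in which the tool goes at most 62.5 mm and 10.7 degrees, less where a joint would pass 70% of its speed; a pose out of reach is approached as far as the arm can. A call with a gripper value outside its range is refused whole. The fingers move at their own pace and stop on an object; "squeeze" is the grip in N (left out, the last holds). Time passes only in rows, so rows that do not move let the fingers close. It gives the time, the measured TCP pose, the force and the opening at its end, in the units of the state.
- ctrl.sense(): the state, without advancing time (a new reading comes with each control period).
- ctrl.capture(name): name is "scene" or "top" or "wrist"; returns a dict with "color" (400x640x3 uint8, red, green, blue), "fx", "fy", "cx", "cy" (pixels), "xyz" and "orientation" of the camera in the world; the wrist camera has in their place "hand_eye" (4x4, takes a point from camera to tool coordinates, whose origin is the TCP and whose axes are the tool frame's). Camera axes: x right, y up, looking along -z (the intrinsics and any distortion apply to the point x, -y, -z); pixel columns grow to the right and rows downward; lengths in mm; the calibration is good to about 2 mm. A picture is of the moment at which its call begins: read the wrist's pose just before it. There is no depth.
- ctrl.finish_job(): hands the job in, once; it reports no verdict.
Trained networks look in the newest picture that a camera, given by its name, has taken for a name from the list of things; names that differ only in an ending like _2 or _b are one class to them, and where a whole thing is asked for, a point or a joint stands for the part that bears it (a point fixed in the world has none). Each returns a list of dicts, best first, with "score" (0 to 1); they miss things now and then, are a little off and sometimes report something else, mostly with a low value. They report only what shows in the picture. A call takes as long as a camera call.
- ctrl.spot_in(camera, query): "uv" ([column, row] in pixels, amid what is visible of it).
- ctrl.regions_of(camera, query): "mask" (400x640 bool, what is visible of it) and "uv" ([column, row] in pixels, amid what is visible of it).
- ctrl.place_of(camera, query): "uv" ([column, row] in pixels: a listed point, or the origin of a listed thing).
The state is a dict: "time_s": time; "joints": joint angles; "dq": joint speeds; "tau": joint torques, N m; "eef_pos": TCP position; "ee_rot": TCP orientation; "force": force on the tool from outside, world axes, zero at the start; "wrist_torque": the same for the moment, N m; "grip_width": opening from 0.0 (shut) to 1.0 (fully open).
Only numpy, scipy, OpenCV 4.12 (cv2) and the standard library are available. Lean on these libraries where they do the work, as an engineer would, in place of code of your own. Each camera call takes 0.05 s, during which the arm holds its last target.

## Working session

There is one attempt and no reset: what is moved stays moved. The work goes in short steps, Python scripts to look and compute and a tool call to move; the robot and the scene stay as the last step left them, time stands still between calls to the robot, and variables do not carry over. Pictures are saved under pics/ and viewed, and the job is handed in when it is done.

Besides the shell and the picture viewer there is one more tool, called in YAML: its name, and indented under it one key for each argument. arm_command: Moves the arm, as the interface text tells. Its arguments: {"type":"object","properties":{"plan":{"type":"array"},"squeeze":{"type":"number"}},"required":["plan"]}

```bash
ls; mkdir -p pics; python3 - <<'E'
from rig import ctrl
import cv2
s=ctrl.sense(); print(s)
for n in ["scene","top"]:
    c=ctrl.capture(n); cv2.imwrite(f"pics/{n}0.png",c["color"][:,:,::-1])
    print(n,{k:v for k,v in c.items() if k!="color"})
    for q in ["yellow_basket_handle","yellow_basket_lip","yellow_basket_centre","black_basket_centre","rinse_tub"]:
        print(q,[(d["uv"],d["score"]) for d in ctrl.place_of(n,q)])
print(ctrl.sense()["time_s"])
E
```

```text
pics
{'time_s': 0.0, 'joints': array([ 8.98587229e-01,  3.13418168e-01,  1.49848043e+00, -6.18791553e-06,
        1.33102874e+00, -2.23377717e-01]), 'dq': array([ 7.47874970e-05,  1.49654813e-03, -7.61687605e-04, -2.77527615e-04,
        9.70087271e-04,  6.27656688e-04]), 'tau': array([ 6.40170420e-04, -4.12262571e+01, -2.59749752e+01, -1.27526141e-04,
        4.01807134e-03,  3.67183088e-05]), 'eef_pos': array([227.62619684, 472.77428055, 230.73506243]), 'ee_rot': array([ 0.68917315,  0.15693042,  0.68957795, -0.15778297]), 'force': array([ 1.22071787, -0.36951086,  0.34324005]), 'wrist_torque': array([ 0.08294395,  0.00161959, -0.03854719]), 'grip_width': 0.9993357636125987}
scene {'fx': 429.0582621031751, 'fy': 429.0582621031751, 'cx': 323.3576896267341, 'cy': 198.45629263411246, 'xyz': array([  67.31678861, -550.42634118,  654.87782055]), 'orientation': array([ 0.84893683,  0.42077556, -0.14643501, -0.28427272])}
yellow_basket_handle [([335.1, 261.4], 0.67)]
yellow_basket_lip [([315.3, 284.1], 0.59)]
yellow_basket_centre [([336.7, 288.8], 0.94)]
black_basket_centre [([247.7, 202.6], 0.66)]
rinse_tub [([372.6, 230.0], 0.76)]
top {'fx': 403.73570424334315, 'fy': 403.73570424334315, 'cx': 324.4531366097229, 'cy': 195.07989361933667, 'xyz': array([450.38668739,  47.85469152, 953.977715  ]), 'orientation': array([ 0.71641073,  0.02199678, -0.02041684, -0.69703297])}
yellow_basket_handle [([412.4, 241.6], 0.9)]
yellow_basket_lip [([397.3, 249.2], 0.81)]
yellow_basket_centre [([403.9, 237.0], 0.75)]
black_basket_centre [([255.5, 234.1], 0.76)]
rinse_tub [([362.9, 156.0], 0.85)]
0.6
```

View pics/scene0.png

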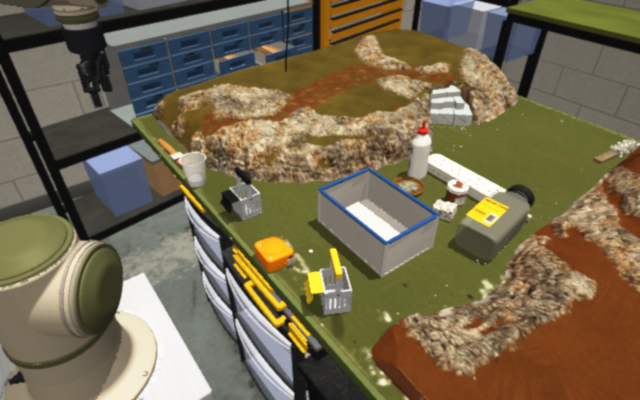

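View pics/top0.png

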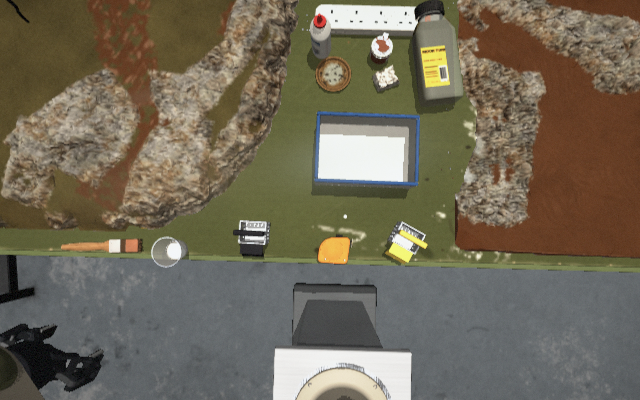

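```bash
cat > h.py <<'E'
import numpy as np
from scipy.spatial.transform import Rotation as R
def rot(q): return R.from_quat([q[1],q[2],q[3],q[0]]).as_matrix()
def ray(c,uv):
    d=np.array([(uv[0]-c["cx"])/c["fx"],-(uv[1]-c["cy"])/c["fy"],-1.0])
    d=rot(c["orientation"])@d
    return np.array(c["xyz"]),d/np.linalg.norm(d)
def tri(rs):
    A=np.zeros((3,3));b=np.zeros(3)
    for o,d in rs:
        P=np.eye(3)-np.outer(d,d);A+=P;b+=P@o
    p=np.linalg.solve(A,b)
    return p,[np.linalg.norm((np.eye(3)-np.outer(d,d))@(p-o)) for o,d in rs]
def atz(r,z): return r[0]+r[1]*(z-r[0][2])/r[1][2]
def proj(c,p):
    q=rot(c["orientation"]).T@(np.array(p)-c["xyz"])
    return np.array([c["cx"]+c["fx"]*q[0]/-q[2], c["cy"]-c["fy"]*q[1]/-q[2]])
top={'fx': 403.73570424334315, 'fy': 403.73570424334315, 'cx': 324.4531366097229, 'cy': 195.07989361933667, 'xyz': np.array([450.38668739,  47.85469152, 953.977715  ]), 'orientation': np.array([ 0.71641073,  0.02199678, -0.02041684, -0.69703297])}
scene={'fx': 429.0582621031751, 'fy': 429.0582621031751, 'cx': 323.3576896267341, 'cy': 198.45629263411246, 'xyz': np.array([  67.31678861, -550.42634118,  654.87782055]), 'orientation': np.array([ 0.84893683,  0.42077556, -0.14643501, -0.28427272])}
E
python3 - <<'E'
from h import *
np.set_printoptions(precision=1,suppress=True)
for n,a,b,z in [("handle",[335.1, 261.4],[412.4, 241.6],102),("lip",[315.3,284.1],[397.3,249.2],57),("c",[336.7,288.8],[403.9,237],30),("black",[247.7,202.6],[255.5,234.1],30),("tub",[372.6,230],[362.9,156],0)]:
    print(n,*tri([ray(scene,a),ray(top,b)]),atz(ray(scene,a),z),atz(ray(top,b),z))
E
```

```text
handle [ 411.4 -136.8  109.1] [np.float64(2.7630344243586293), np.float64(2.7630344243586884)] [ 418.3 -132.9  102. ] [ 408.8 -136.7  102. ]
lip [ 387.9 -115.1   46.5] [np.float64(0.48237494508625506), np.float64(0.4823749450862449)] [ 381.9 -122.3   57. ] [ 389.  -113.4   57. ]
c [ 418.2 -134.9   30.4] [np.float64(3.6882629542385743), np.float64(3.6882629542386542)] [ 421.6 -136.6   30. ] [ 415.2 -132.8   30. ]
black [416.2 203.4  27.8] [np.float64(4.457282763677306), np.float64(4.4572827636773225)] [418.5 197.9  30. ] [412.5 205.4  30. ]
tub [602.8 -38.2  12.7] [np.float64(1.9220908830562826), np.float64(1.9220908830563408)] [615.3 -28.9   0. ] [603.3 -38.2   0. ]
```

```bash
cat > fit.py <<'E'
from h import *
import cv2
from rig import ctrl
np.set_printoptions(precision=2,suppress=True)
from scipy.optimize import least_squares
E
python3 - <<'E'
from h import *
import cv2
t=cv2.imread("pics/top0.png"); s=cv2.imread("pics/scene0.png")
a=cv2.resize(t[210:280,360:460],None,fx=5,fy=5,interpolation=cv2.INTER_CUBIC)
b=cv2.resize(s[235:325,290:370],None,fx=5,fy=5,interpolation=cv2.INTER_CUBIC)
H=max(a.shape[0],b.shape[0])
o=np.zeros((H,a.shape[1]+b.shape[1],3),np.uint8);o[:a.shape[0],:a.shape[1]]=a;o[:b.shape[0],a.shape[1]:]=b
o=cv2.resize(o,None,fx=.85,fy=.85);cv2.imwrite("pics/z1.png",o);print(o.shape)
# rim
np.set_printoptions(precision=1,suppress=True)
for n,im,c in (("top",t,top),("scene",s,scene)):
    hsv=cv2.cvtColor(im,cv2.COLOR_BGR2HSV)
    m=cv2.inRange(hsv,(105,120,60),(125,255,255))
    box=(310,105,425,195) if n=="top" else (310,160,445,275)
    k=np.zeros_like(m);k[box[1]:box[3],box[0]:box[2]]=255;m&=k
    cv2.imwrite(f"pics/m_{n}.png",m)
    cs,_=cv2.findContours(m,cv2.RETR_EXTERNAL,cv2.CHAIN_APPROX_NONE)
    pts=np.vstack(cs)[:,0].astype(float)
    # project to z=95 plane
    w=np.array([atz(ray(c,p),95 if n=="scene" else 95)[:2] for p in pts])
    r=cv2.minAreaRect(w.astype(np.float32)); print(n,m.sum()//255,r)
E
```

```text
(382, 765, 3)
top 704 ((605.6722412109375, -37.702423095703125), (220.9418182373047, 150.8610382080078), 89.3172607421875)
scene 788 ((605.5108032226562, -39.94103240966797), (224.41453552246094, 155.72865295410156), 89.65837860107422)
```

View pics/z1.png

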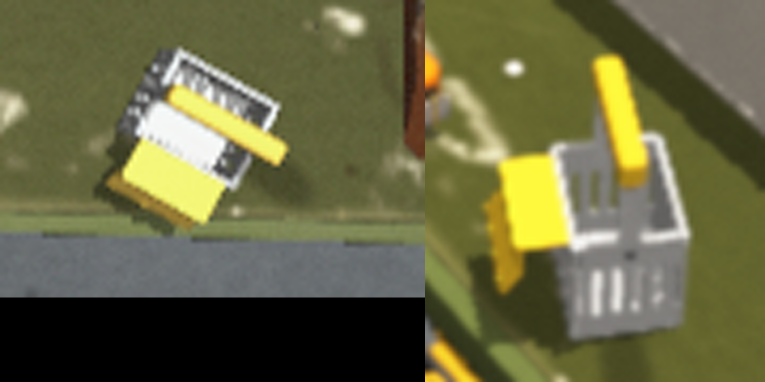

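```bash
python3 - <<'E'
from h import *
import cv2
np.set_printoptions(precision=1,suppress=True)
t=cv2.imread("pics/top0.png")
hsv=cv2.cvtColor(t,cv2.COLOR_BGR2HSV)
m=cv2.inRange(hsv,(20,140,150),(32,255,255));k=np.zeros_like(m);k[225:265,380:435]=255;m&=k
n,l,st,ce=cv2.connectedComponentsWithStats(m)
for i in range(1,n):
    if st[i,4]<15: continue
    pts=np.argwhere(l==i)[:,::-1].astype(float)
    for z in (60,110):
        w=np.array([atz(ray(top,p),z)[:2] for p in pts])
        print(st[i],z,w.mean(0),cv2.minAreaRect(w.astype(np.float32)))
        d=np.linalg.svd(w-w.mean(0))[2][0]; print(np.degrees(np.arctan2(d[1],d[0])))
# scene bar ends (zoom 4.25, offset 290,235, x0 425)
f=lambda x,y:(290+(x-425)/4.25,235+y/4.25)
for p in [(608,60),(630,160)]: print(f(*p),atz(ray(scene,f(*p)),110))
# model: predicted corners
def show(yaw,hx,hy):
    a=np.radians(yaw);X=np.array([np.cos(a),np.sin(a)]);Y=np.array([-X[1],X[0]])
    o=[cv2.resize(t[210:280,360:460],None,fx=6,fy=6),cv2.resize(cv2.imread("pics/scene0.png")[235:325,290:370],None,fx=6,fy=6)]
    for im,c,of in ((o[0],top,(360,210)),(o[1],scene,(290,235))):
        def P(x,y,z):
            q=X*x+Y*y+[hx,hy]; return tuple(int(v) for v in ((proj(c,[*q,z])-of+.5)*6))
        def box(x0,x1,y0,y1,z,col):
            cv2.polylines(im,[np.array([P(x0,y0,z),P(x1,y0,z),P(x1,y1,z),P(x0,y1,z)])],True,col,1)
        box(-6,6,-32,32,110,(0,0,255));box(-25,25,-30,30,60,(255,0,0));box(-25,25,-30,30,0,(0,255,0));box(-46,-25,-25,25,59,(255,0,255))
    H=540;oo=np.zeros((H,1080,3),np.uint8);oo[:420,:600]=o[0];oo[:540,600:]=o[1]
    cv2.imwrite("pics/ov_%g.png"%yaw,cv2.resize(oo,None,fx=.74,fy=.74))
show(-28,412,-137.5)
E
```

```text
[399 230  29  19  52] 60 [ 407.9 -151.5] ((412.0605163574219, -146.848388671875), (66.61196899414062, 12.816292762756348), 64.95108795166016)
-115.45497351838658
[399 230  29  19  52] 110 [ 410.3 -140.3] ((414.2040710449219, -135.95867919921875), (62.88637161254883, 12.099517822265625), 64.95111846923828)
-115.45497351838658
[386 252  16   9  38] 60 [ 374.4 -105.9] ((374.3280334472656, -104.34553527832031), (36.172237396240234, 6.8679518699646), 65.05093383789062)
-115.66143638560868
[386 252  16   9  38] 110 [378.6 -97.3] ((378.58203125, -95.83301544189453), (34.14912796020508, 6.483827590942383), 65.05094146728516)
-115.66143638560865
(333.05882352941177, 249.11764705882354) [ 429.6 -112.4  110. ]
(338.2352941176471, 272.6470588235294) [ 400.8 -163.1  110. ]
```

View pics/ov_-28.png

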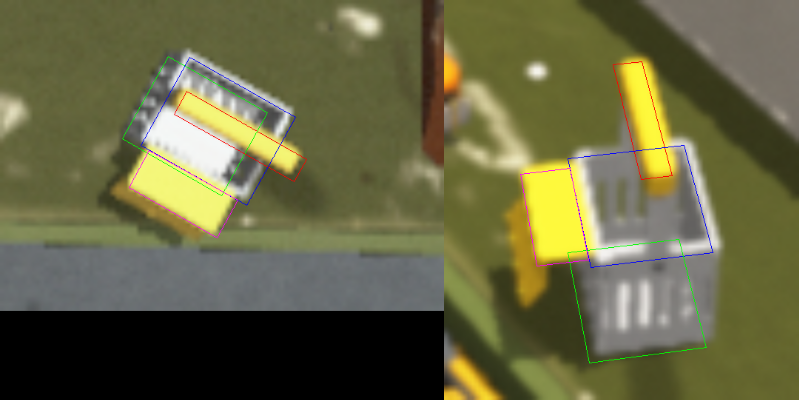

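```bash
cat >> h.py <<'E'
def goto(s,pos,yaw):
    """shift in tool axes (mm) to pos, tool-x turn (deg) so that tool y is along yaw (mod 180)"""
    M=rot(s["ee_rot"]); d=M.T@(np.array(pos)-s["eef_pos"])
    ty=np.degrees(np.arctan2(M[1,1],M[0,1]))
    # turn about tool x (pointing down): world yaw change = -turn
    dy=(yaw-ty+90)%180-90
    return d,ty,-dy
E
python3 - <<'E'
from h import *
from rig import ctrl
np.set_printoptions(precision=3,suppress=True)
s=ctrl.sense();print(s["time_s"],s["eef_pos"],rot(s["ee_rot"]))
print(goto(s,[413.5,-135.5,200],-27))
E
```

```text
0.6 [227.781 473.006 231.275] [[-0.     0.434  0.901]
 [-0.     0.901 -0.434]
 [-1.    -0.    -0.   ]]
(array([  31.284, -467.67 ,  431.342]), np.float64(64.28654465760856), np.float64(-88.71345534239146))
```

arm_command:
  plan:
    - [0,-0.0425,0.0392,0,1]
    - [0,-0.0425,0.0392,0,1]
    - [0,-0.0425,0.0392,0,1]
    - [0,-0.0425,0.0392,0,1]
    - [0,-0.0425,0.0392,0,1]
    - [0,-0.0425,0.0392,0,1]
    - [0,-0.0425,0.0392,0,1]
    - [0,-0.0425,0.0392,0,1]
    - [0,-0.0425,0.0392,0,1]
    - [0,-0.0425,0.0392,0,1]
    - [0,-0.0425,0.0392,0,1]

```text
time_s: 1.98
eef_pos: [413.7, -137.4, 231.5]
ee_rot: [0.69, 0.157, 0.689, -0.158]
force: [0.1, 0.9, 0.4]
grip_width: 1.0
```

arm_command:
  plan:
    - [0,0,0,0.177,1]
    - [0,0,0,0.177,1]
    - [0,0,0,0.177,1]
    - [0,0,0,0.177,1]
    - [0,0,0,0.177,1]
    - [0,0,0,0.177,1]
    - [0,0,0,0.177,1]
    - [0,0,0,0.177,1]
    - [0,0,0,0.177,1]
    - [0,0,0,0,1]
    - [0,0,0,0,1]

```text
time_s: 3.35
eef_pos: [413.5, -135.3, 231.3]
ee_rot: [0.371, 0.602, 0.371, -0.602]
force: [0.2, -0.3, -0.5]
grip_width: 1.001
```

```bash
python3 - <<'E'
from h import *
from rig import ctrl
import cv2,pickle
np.set_printoptions(precision=2,suppress=True)
s=ctrl.sense();print(s["time_s"],s["eef_pos"],s["joints"])
print(goto(s,[413.5,-135.5,200],-27))
c=ctrl.capture("wrist");cv2.imwrite("pics/w1.png",c["color"][:,:,::-1])
pickle.dump((s,c),open("w1.pkl","wb"))
print(c["hand_eye"],c["fx"],c.keys())
for q in ["yellow_basket_handle","yellow_basket_lip","yellow_basket_centre","rinse_tub"]:
    print(q,[(d["uv"],d["score"]) for d in ctrl.place_of("wrist",q)])
E
```

```text
3.35 [ 413.45 -135.28  231.33] [-0.59  0.11  1.75 -0.    1.28 -0.12]
(array([31.33,  0.14,  0.18]), np.float64(-26.78957885381108), np.float64(0.21042114618892072))
[[  -0.      0.32   -0.95 -141.12]
 [   1.      0.      0.      1.2 ]
 [   0.     -0.95   -0.32  -81.04]
 [   0.      0.      0.      1.  ]] 357.21408487475895 dict_keys(['color', 'fx', 'fy', 'cx', 'cy', 'hand_eye'])
yellow_basket_handle [([324.9, 187.6], 0.64), ([289.1, 172.6], 0.44)]
yellow_basket_lip [([287.4, 173.4], 0.87)]
yellow_basket_centre [([325.0, 168.2], 0.84)]
rinse_tub []
```

View pics/w1.png

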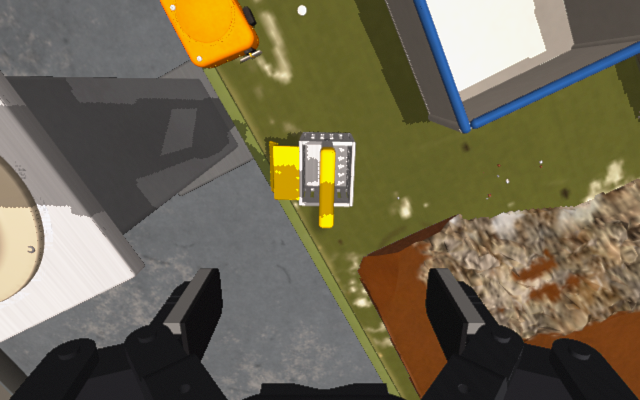

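```bash
cat >> h.py <<'E'
def wcam(s,c):
    M=rot(s["ee_rot"]); H=np.array(c["hand_eye"])
    W=M@H[:3,:3]; p=np.array(s["eef_pos"])+M@H[:3,3]
    q=R.from_matrix(W).as_quat()
    return dict(fx=c["fx"],fy=c["fy"],cx=c["cx"],cy=c["cy"],xyz=p,orientation=[q[3],q[0],q[1],q[2]])
E
python3 - <<'E'
from h import *
import cv2,pickle
np.set_printoptions(precision=1,suppress=True)
s,c=pickle.load(open("w1.pkl","rb")); w=wcam(s,c); print(w)
im=cv2.imread("pics/w1.png")
hsv=cv2.cvtColor(im,cv2.COLOR_BGR2HSV)
m=cv2.inRange(hsv,(20,140,90),(32,255,255));k=np.zeros_like(m);k[140:235,312:340]=255;m&=k
p=np.argwhere(m>0)[:,::-1]
print(p.min(0),p.max(0)); 
for v in range(148,230,8): 
    q=p[p[:,1]==v]; print(v,q[:,0].min() if len(q) else None,q[:,0].max() if len(q) else None,end="; ")
t=cv2.imread("pics/top0.png")
def show(yaw,hx,hy):
    a=np.radians(yaw);X=np.array([np.cos(a),np.sin(a)]);Y=np.array([-X[1],X[0]])
    o=[cv2.resize(t[210:280,370:440],None,fx=6,fy=6),cv2.resize(cv2.imread("pics/scene0.png")[240:310,295:365],None,fx=6,fy=6),cv2.resize(im[125:235,260:370],(420,420))]
    for im_,c,of,k in ((o[0],top,(370,210),6),(o[1],scene,(295,240),6),(o[2],w,(260,125),420/110)):
        def P(x,y,z):
            q=X*x+Y*y+[hx,hy]; return tuple(int(v) for v in ((proj(c,[*q,z])-of+.5)*k))
        def box(x0,x1,y0,y1,z,col):
            cv2.polylines(im_,[np.array([P(x0,y0,z),P(x1,y0,z),P(x1,y1,z),P(x0,y1,z)])],True,col,1)
        box(-6,6,-32,32,110,(0,0,255));box(-25,25,-30,30,60,(255,0,0));box(-25,25,-30,30,0,(0,255,0));box(-46,-25,-25,25,59,(255,0,255))
    oo=np.hstack(o)
    cv2.imwrite("pics/ovb.png",cv2.resize(oo,None,fx=.63,fy=.63))
show(-26.8,415,-136)
E
```

```text
{'fx': 357.21408487475895, 'fy': 357.21408487475895, 'cx': 323.61407048880653, 'cy': 199.6031471158789, 'xyz': array([451. , -63.5, 372.4]), 'orientation': [np.float64(0.9602306297805226), np.float64(-0.15544560416427372), np.float64(0.037003929842417786), np.float64(-0.2289639948846157)]}
[312 147] [339 234]
148 322 333; 156 321 335; 164 320 334; 172 320 334; 180 320 334; 188 319 334; 196 319 339; 204 320 332; 212 319 339; 220 318 339; 228 312 339;
```

View pics/ovb.png

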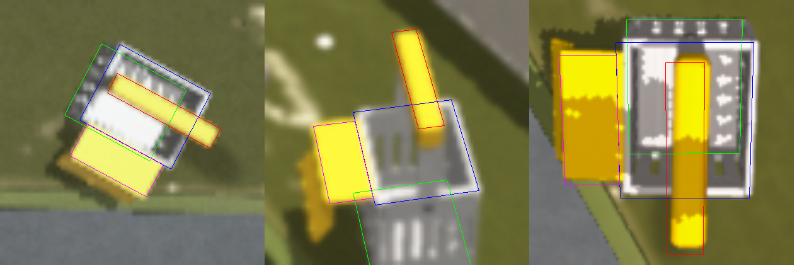

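arm_command:
  plan:
    - [0.04,0.0025,0,0.01,1]
    - [0.04,0,0,0,1]
    - [0.04,0,0,0,1]
    - [0.028,0,0,0,1]
    - [0,0,0,0,1]
    - [0,0,0,0,0.3]
    - [0,0,0,0,0]
    - [0,0,0,0,0]
    - [0,0,0,0,0]
    - [0,0,0,0,0]
    - [0,0,0,0,0]
    - [0,0,0,0,0]
  squeeze: 50

```text
time_s: 5.1
eef_pos: [415.8, -136.5, 83.7]
ee_rot: [0.367, 0.605, 0.366, -0.605]
force: [-1.1, 0.6, 6.1]
grip_width: 0.133
```

```bash
python3 - <<'E'
from h import *
from rig import ctrl
import cv2,pickle
np.set_printoptions(precision=2,suppress=True)
s=ctrl.sense();print(s["time_s"],s["eef_pos"],s["force"],s["grip_width"])
c=ctrl.capture("wrist");cv2.imwrite("pics/w2.png",c["color"][:,:,::-1])
E
```

```text
5.1 [ 415.78 -136.5    83.7 ] [-1.12  0.6   6.12] 0.13282518545266914
```

View pics/w2.png

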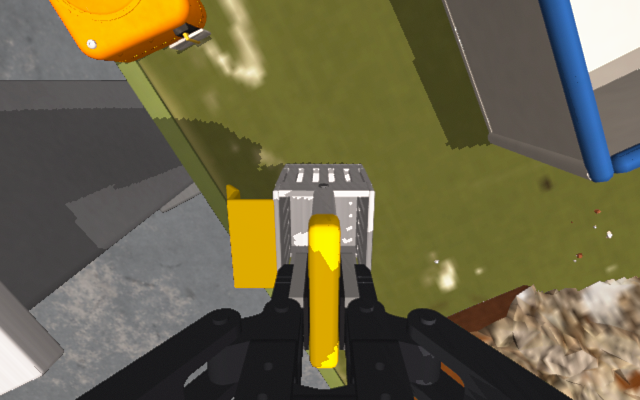

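arm_command:
  plan:
    - [-0.02,0,0,0,0]
    - [-0.035,0,0,0,0]
    - [-0.035,0,0,0,0]
    - [-0.035,0,0,0,0]
    - [0,0,0,-0.115,0]
    - [0,0,0,-0.115,0]
    - [0,0,0,-0.12,0]
    - [0,0,0,-0.12,0]
    - [0,0,0,0,0]

```text
time_s: 6.28
eef_pos: [415.6, -136.4, 208.1]
ee_rot: [-0.497, -0.503, -0.497, 0.503]
force: [0.6, 1.3, -1.0]
grip_width: 0.126
```

```bash
python3 - <<'E'
from h import *
from rig import ctrl
import cv2,pickle
np.set_printoptions(precision=2,suppress=True)
s=ctrl.sense();print(s["time_s"],s["eef_pos"],s["force"],s["grip_width"])
print(goto(s,[567.5,-38,s["eef_pos"][2]],-0.5))
c=ctrl.capture("wrist");cv2.imwrite("pics/w3.png",c["color"][:,:,::-1])
E
```

```text
6.275 [ 415.59 -136.35  208.11] [ 0.58  1.27 -0.98] 0.12647184818169233
(array([  -0.02,  150.71, -100.18]), np.float64(-0.6937015434785242), np.float64(-0.1937015434785252))
```

View pics/w3.png

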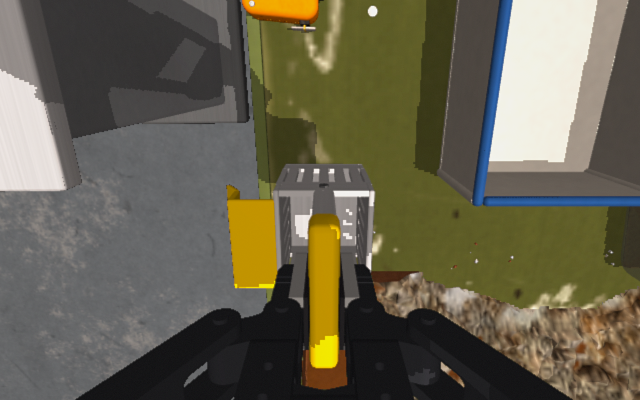

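```bash
python3 - <<'E'
from h import *
from rig import ctrl
import cv2
np.set_printoptions(precision=1,suppress=True)
s=ctrl.sense(); c=ctrl.capture("wrist"); w=wcam(s,c)
im=c["color"][:,:,::-1].copy()
hsv=cv2.cvtColor(im,cv2.COLOR_BGR2HSV)
m=cv2.inRange(hsv,(105,120,40),(125,255,255))
P=[]
for v in range(5,190,12):
    u=np.where(m[v,440:560])[0]+440
    if len(u): P.append([(u.min()+u.max())/2,v]); 
P=np.array(P)
W=np.array([atz(ray(w,p),95)[:2] for p in P]); print(W[::4])
k=np.polyfit(W[:,1],W[:,0],1); print("near rim mid: x at y=-38:",np.polyval(k,-38),"slope deg",np.degrees(np.arctan(k[0])))
E
```

```text
[[ 533.2  -11.7]
 [ 532.7  -40. ]
 [ 532.5  -70.6]
 [ 532.  -103.8]]
near rim mid: x at y=-38: 532.901603357747 slope deg 0.6343367024305328
```

arm_command:
  plan:
    - [0,0.015,-0.01,0,0]
    - [0,0.025,-0.017,0,0]
    - [0,0.03,-0.02,0,0]
    - [0,0.03,-0.02,0,0]
    - [0,0.026,-0.017,0,0]
    - [0,0.015,-0.01,0,0]
    - [0,0.01,-0.006,0,0]
    - [0,0,0,0,0]
    - [0,0,0,0,0]
    - [0,0,0,0,0]

```text
time_s: 7.62
eef_pos: [567.5, -38.5, 208.5]
ee_rot: [-0.497, -0.503, -0.497, 0.503]
force: [0.7, 0.1, -1.6]
grip_width: 0.127
```

```bash
python3 - <<'E'
from h import *
from rig import ctrl
import cv2
np.set_printoptions(precision=1,suppress=True)
s=ctrl.sense(); print(s["time_s"],s["eef_pos"],s["force"],goto(s,[568,-38,s["eef_pos"][2]],-0.6))
c=ctrl.capture("wrist"); w=wcam(s,c)
t=ctrl.capture("top");sc=ctrl.capture("scene")
cv2.imwrite("pics/w4.png",c["color"][:,:,::-1])
a=cv2.resize(t["color"][100:200,300:440],(560,400));b=cv2.resize(sc["color"][130:290,300:460],(400,400))
cv2.imwrite("pics/ts4.png",cv2.resize(np.hstack([a,b]),None,fx=.83,fy=.83)[:,:,::-1])
for q in ["yellow_basket_handle","yellow_basket_lip","yellow_basket_centre"]:
    u=[]
    for n,cam in (("top",t),("scene",sc),("wrist",w)):
        r=ctrl.place_of(n,q); print(n,q,[(d["uv"],d["score"]) for d in r[:2]])
        if r and r[0]["score"]>.5: u.append(ray(cam,r[0]["uv"]))
    if len(u)>1: print(tri(u))
E
```

```text
7.625 [567.5 -38.5 208.5] [ 0.7  0.1 -1.6] (array([-0. ,  0.5, -0.5]), np.float64(-0.6759622396033013), np.float64(-0.07596223960329951))
top yellow_basket_handle [([372.9, 156.6], 0.48)]
scene yellow_basket_handle [([364.1, 152.1], 0.7)]
wrist yellow_basket_handle [([322.8, 291.5], 0.83)]
(array([566.5, -34.2, 229.2]), [np.float64(1.9768269580496916), np.float64(1.97682695804976)])
top yellow_basket_lip [([370.5, 175.9], 0.78)]
scene yellow_basket_lip [([350.6, 177.5], 0.59)]
wrist yellow_basket_lip [([254.8, 243.6], 0.84)]
(array([533.8, -36. , 184.1]), [np.float64(2.1826020391273384), np.float64(1.931656667811863), np.float64(0.3994548804461694)])
top yellow_basket_centre [([368.8, 164.0], 0.53)]
scene yellow_basket_centre [([363.4, 180.2], 0.79)]
wrist yellow_basket_centre [([323.6, 225.0], 0.74)]
(array([565.6, -35.5, 162.9]), [np.float64(3.9054417763970153), np.float64(1.2231944114037625), np.float64(2.915684476031359)])
```

View pics/ts4.png

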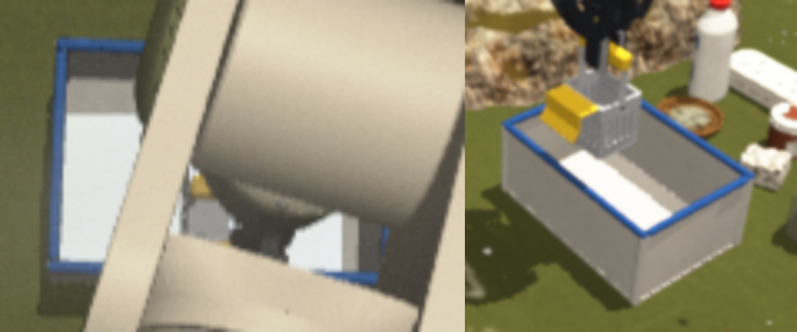

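View pics/w4.png

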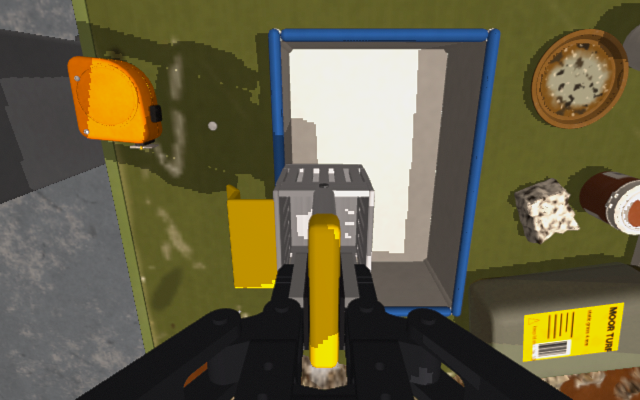

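arm_command:
  plan:
    - [0.02,0.0005,0,0,0]
    - [0.02,0,0,0,0]
    - [0.015,0,0,0,0]
    - [0.01,0,0,0,0]
    - [0.008,0,0,0,0]
    - [0.005,0,0,0,0]
    - [0,0,0,0,0]
    - [0,0,0,0,0]

```text
time_s: 9.22
eef_pos: [568.5, -38.1, 130.7]
ee_rot: [0.497, 0.503, 0.497, -0.503]
force: [0.2, -0.0, -1.1]
grip_width: 0.131
```

```bash
python3 - <<'E'
from h import *
from rig import ctrl
import cv2
np.set_printoptions(precision=1,suppress=True)
s=ctrl.sense(); print(s["time_s"],s["eef_pos"],s["force"])
c=ctrl.capture("wrist"); sc=ctrl.capture("scene")
a=cv2.resize(c["color"][100:340,160:480],(533,400));b=cv2.resize(sc["color"][150:280,300:430],(400,400))
cv2.imwrite("pics/ts5.png",cv2.resize(np.hstack([a,b]),None,fx=.83,fy=.83)[:,:,::-1])
E
```

```text
9.225 [568.5 -38.1 130.7] [ 0.2 -0.  -1.1]
```

View pics/ts5.png

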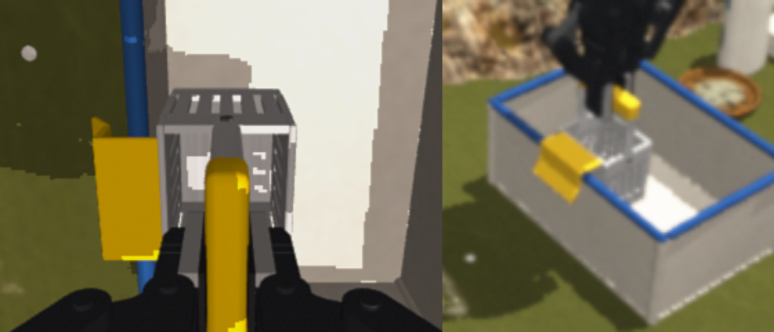

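The lip straddles the near rim with the leg outside and the body inside, and no contact force shows. I'll lower it to the seat.

arm_command:
  plan:
    - [0.004,0,0,0,0]
    - [0.003,0,0,0,0]
    - [0.002,0,0,0,0]
    - [0.001,0,0,0,0]
    - [0,0,0,0,0]
    - [0,0,0,0,0]

```text
time_s: 10.07
eef_pos: [568.6, -38.1, 121.3]
ee_rot: [0.498, 0.503, 0.497, -0.502]
force: [-1.1, 0.8, 6.9]
grip_width: 0.128
```

arm_command:
  plan:
    - [0,0,0,0,0.25]
    - [0,0,0,0,0.4]
    - [0,0,0,0,0.5]
    - [0,0,0,0,0.5]
    - [0,0,0,0,0.5]

```text
time_s: 10.7
eef_pos: [568.3, -38.1, 120.2]
ee_rot: [-0.497, -0.503, -0.497, 0.503]
force: [-0.2, -0.2, 0.3]
grip_width: 0.5
```

```bash
python3 - <<'E'
from h import *
from rig import ctrl
import cv2
np.set_printoptions(precision=1,suppress=True)
s=ctrl.sense(); print(s["time_s"],s["eef_pos"],s["force"],s["grip_width"])
c=ctrl.capture("wrist"); sc=ctrl.capture("scene")
a=cv2.resize(c["color"][100:340,160:480],(533,400));b=cv2.resize(sc["color"][150:280,300:430],(400,400))
cv2.imwrite("pics/ts6.png",cv2.resize(np.hstack([a,b]),None,fx=.83,fy=.83)[:,:,::-1])
E
```

```text
10.7 [568.3 -38.1 120.2] [-0.2 -0.2  0.3] 0.49984409990363127
```

View pics/ts6.png

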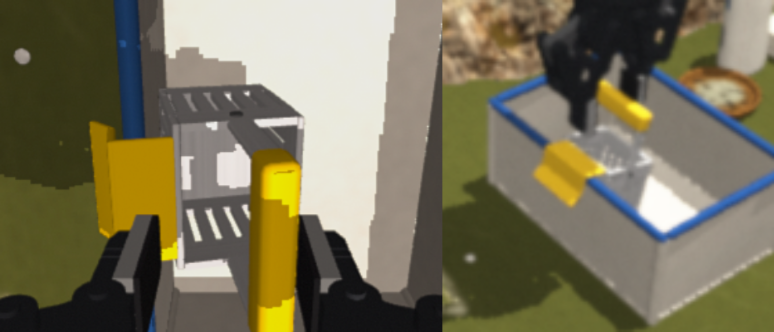

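arm_command:
  plan:
    - [0,0,0,0,0.6]
    - [0,0,0,0,0.7]
    - [0,0,0,0,0.8]
    - [0,0,0,0,0.8]

```text
time_s: 11.3
eef_pos: [568.3, -38.1, 120.3]
ee_rot: [-0.497, -0.503, -0.497, 0.503]
force: [-0.5, 0.6, -0.1]
grip_width: 0.8
```

```bash
python3 - <<'E'
from h import *
from rig import ctrl
import cv2
np.set_printoptions(precision=1,suppress=True)
s=ctrl.sense(); print(s["time_s"],s["eef_pos"],s["force"],s["grip_width"])
c=ctrl.capture("wrist"); sc=ctrl.capture("scene"); w=wcam(s,c)
a=cv2.resize(c["color"][100:340,160:480],(533,400));b=cv2.resize(sc["color"][150:280,300:430],(400,400))
cv2.imwrite("pics/ts7.png",cv2.resize(np.hstack([a,b]),None,fx=.83,fy=.83)[:,:,::-1])
for q in ["yellow_basket_handle","yellow_basket_lip","yellow_basket_centre"]:
    u=[]
    for n,cam in (("scene",sc),("wrist",w)):
        r=ctrl.place_of(n,q); print(n,q,[(d["uv"],d["score"]) for d in r[:2]])
        if r and r[0]["score"]>.4: u.append(ray(cam,r[0]["uv"]))
    if len(u)>1: print(tri(u))
E
```

```text
11.3 [568.3 -38.1 120.3] [-0.5  0.6 -0.1] 0.7998842218072971
scene yellow_basket_handle [([372.3, 193.1], 0.65)]
wrist yellow_basket_handle [([366.1, 278.7], 0.86)]
(array([588.9, -40.8, 123.9]), [np.float64(1.2038869633606726), np.float64(1.2038869633608726)])
scene yellow_basket_lip [([352.6, 212.9], 0.79), ([371.9, 189.0], 0.56)]
wrist yellow_basket_lip [([270.4, 243.4], 0.83)]
(array([541.4, -37.5,  92.1]), [np.float64(0.13374194980184984), np.float64(0.133741949801744)])
scene yellow_basket_centre [([362.3, 215.3], 0.71), ([244.4, 201.3], 0.61)]
wrist yellow_basket_centre [([323.2, 220.3], 0.72)]
(array([570.3, -35. ,  69.5]), [np.float64(1.5431867363449325), np.float64(1.5431867363448843)])
```

View pics/ts7.png

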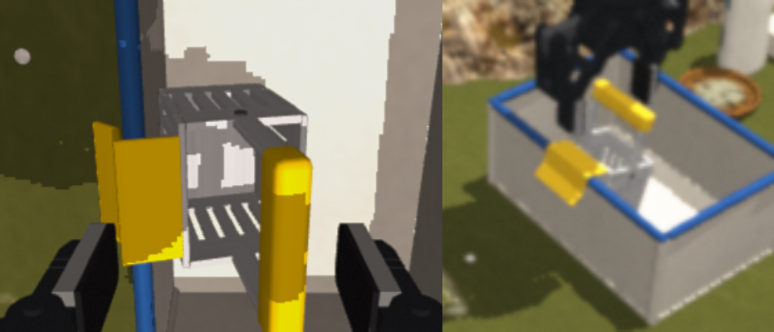

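arm_command:
  plan:
    - [0,0,0,0,1]
    - [0,0,0,0,1]
    - [0,0.006,0,0,1]
    - [0,0.006,0,0,1]
    - [-0.01,0,0,0,1]
    - [-0.02,0,0,0,1]
    - [-0.03,0,0,0,1]
    - [-0.03,0,0,0,1]
    - [-0.02,0,0,0,1]
    - [0,0,0,0,1]

```text
time_s: 12.95
eef_pos: [580.8, -38.3, 232.1]
ee_rot: [0.498, 0.503, 0.496, -0.502]
force: [0.3, -0.0, -0.5]
grip_width: 0.999
```

```bash
python3 - <<'E'
from h import *
from rig import ctrl
import cv2,pickle
np.set_printoptions(precision=1,suppress=True)
s=ctrl.sense(); print(s["time_s"],s["eef_pos"],s["force"],s["grip_width"])
c=ctrl.capture("wrist"); sc=ctrl.capture("scene"); w=wcam(s,c)
pickle.dump((w,c,sc),open("w8.pkl","wb"))
a=cv2.resize(c["color"][100:300,200:440],(480,400));b=cv2.resize(sc["color"][165:255,310:400],(400,400))
cv2.imwrite("pics/ts8.png",cv2.resize(np.hstack([a,b]),None,fx=.9,fy=.9)[:,:,::-1])
for q in ["yellow_basket_handle","yellow_basket_lip","yellow_basket_centre"]:
    u=[]
    for n,cam in (("scene",sc),("wrist",w)):
        r=ctrl.place_of(n,q); print(n,q,[(d["uv"],d["score"]) for d in r[:2]])
        if r and r[0]["score"]>.4: u.append(ray(cam,r[0]["uv"]))
    if len(u)>1: print(tri(u))
E
```

```text
12.95 [580.8 -38.3 232.1] [ 0.3 -0.  -0.5] 0.9991313835226459
scene yellow_basket_handle [([368.4, 190.7], 0.91)]
wrist yellow_basket_handle [([329.5, 197.6], 0.67)]
(array([585.1, -36.3, 130. ]), [np.float64(1.6076183157669721), np.float64(1.6076183157669366)])
scene yellow_basket_lip [([348.9, 213.2], 0.7)]
wrist yellow_basket_lip [([272.0, 184.2], 0.95)]
(array([537.4, -35.4,  92. ]), [np.float64(3.432726488891942), np.float64(3.43272648889191)])
scene yellow_basket_centre [([362.0, 218.2], 0.66)]
wrist yellow_basket_centre [([309.6, 176.5], 0.91)]
(array([569.5, -38.4,  64.5]), [np.float64(0.4828145515542947), np.float64(0.48281455155418146)])
```

View pics/ts8.png

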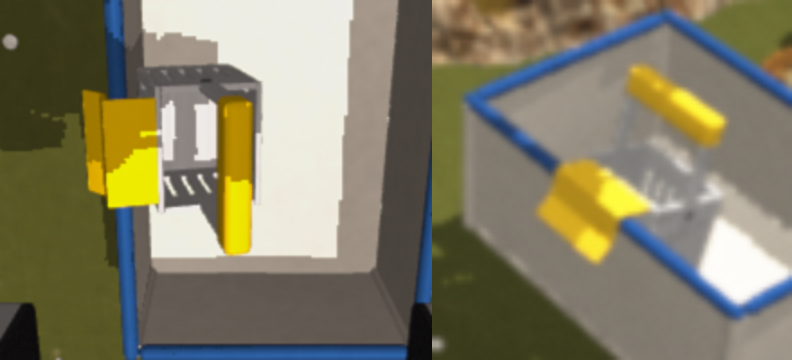

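```bash
python3 - <<'E'
from h import *
import cv2,pickle
w,c,sc=pickle.load(open("w8.pkl","rb"))
out=[]
for th in (9,14,19):
    a=np.radians(th);X=np.array([np.cos(a),0,-np.sin(a)]);Y=np.array([0,1,0.]);Z=np.array([np.sin(a),0,np.cos(a)])
    o=np.array([528.9,-37,95])-X*-45-Z*(57-8*np.sin(a))
    print(th,"centre z",(o+30*Z)[2],"handle",o+102*Z)
    A=cv2.resize(c["color"][110:270,235:355],(300,400))[:,:,::-1].copy();B=cv2.resize(sc["color"][165:255,320:400],(356,400))[:,:,::-1].copy()
    for im,cam,of,k in ((A,w,(235,110),2.5),(B,sc,(320,165),400/90)):
        P=lambda x,y,z:tuple(int(v) for v in ((proj(cam,o+X*x+Y*y+Z*z)-of+.5)*k))
        def box(x0,x1,y0,y1,z,col):
            cv2.polylines(im,[np.array([P(x0,y0,z),P(x1,y0,z),P(x1,y1,z),P(x0,y1,z)])],True,col,1)
        box(-6,6,-32,32,110,(0,0,255));box(-25,25,-30,30,60,(255,0,0));box(-46,-25,-25,25,59,(255,0,255))
    out.append(np.vstack([A,cv2.resize(B,(300,337))]))
o=np.hstack(out);cv2.imwrite("pics/ov8.png",cv2.resize(o,None,fx=.81,fy=.81))
E
```

```text
9 centre z 62.52893185462068 handle [580.58130019 -37.         133.64249238]
14 centre z 59.79341633970661 handle [583.91800261 -37.         129.65470863]
19 centre z 57.28307740954902 handle [586.94685984 -37.         125.36041485]
```

View pics/ov8.png

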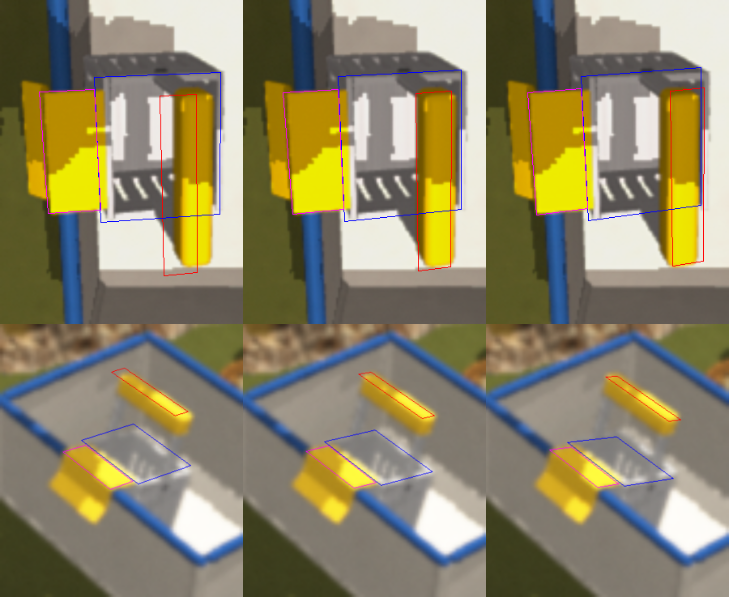

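arm_command:
  plan:
    - [-0.03,0,0,0,1]
    - [-0.02,-0.02,-0.04,0,1]
    - [0,-0.025,-0.05,0,1]
    - [0,-0.025,-0.05,0,1]
    - [0,-0.025,-0.05,0,1]
    - [0,-0.025,-0.05,0,1]
    - [0,-0.025,-0.05,0,1]
    - [0,-0.025,-0.05,0,1]
    - [0,0,0,0,1]

```text
time_s: 14.48
eef_pos: [412.3, 306.2, 280.2]
ee_rot: [0.498, 0.502, 0.499, -0.502]
force: [0.0, -0.1, -0.5]
grip_width: 1.0
```

```bash
python3 - <<'E'
from h import *
from rig import ctrl
import cv2,pickle
t=ctrl.capture("top");sc=ctrl.capture("scene");print(ctrl.sense()["time_s"],ctrl.sense()["eef_pos"])
pickle.dump((t,sc),open("w9.pkl","wb"))
for q in ["yellow_basket_handle","yellow_basket_lip","yellow_basket_centre"]:
    u=[]
    for n,cam in (("scene",sc),("top",t)):
        r=ctrl.place_of(n,q); print(n,q,[(d["uv"],d["score"]) for d in r[:2]])
        if r and r[0]["score"]>.4: u.append(ray(cam,r[0]["uv"]))
    if len(u)>1: print(tri(u))
A=cv2.resize(t["color"][105:195,305:430],None,fx=6,fy=6,interpolation=cv2.INTER_CUBIC)
B=cv2.resize(sc["color"][160:260,310:440],None,fx=6,fy=6,interpolation=cv2.INTER_CUBIC)
cv2.imwrite("pics/A9.png",A[:,:,::-1]);cv2.imwrite("pics/B9.png",B[:,:,::-1])
E
```

```text
14.575 [413.93196781 303.65753808 280.09173079]
scene yellow_basket_handle [([368.8, 189.8], 0.67)]
top yellow_basket_handle [([368.8, 154.9], 0.72)]
(array([583.75982963, -37.57759637, 133.50525295]), [np.float64(0.9347586367809336), np.float64(0.934758636781002)])
scene yellow_basket_lip [([351.7, 212.3], 0.63)]
top yellow_basket_lip [([366.4, 175.0], 0.96)]
(array([544.74828652, -36.12233546,  91.80709884]), [np.float64(3.6529262458953284), np.float64(3.652926245895168)])
scene yellow_basket_centre [([363.3, 221.3], 0.96)]
top yellow_basket_centre [([363.8, 171.1], 0.74)]
(array([564.80358297, -39.22475556,  57.80622064]), [np.float64(5.758482352163681), np.float64(5.758482352163511)])
```

View pics/A9.png

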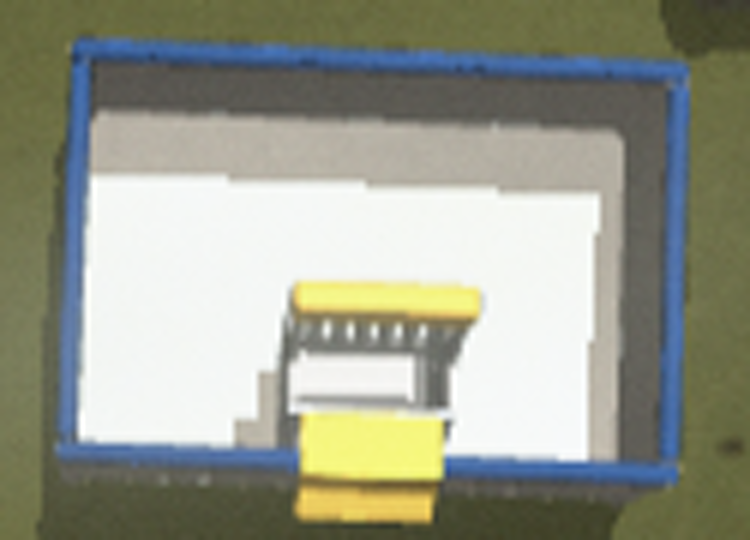

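View pics/B9.png

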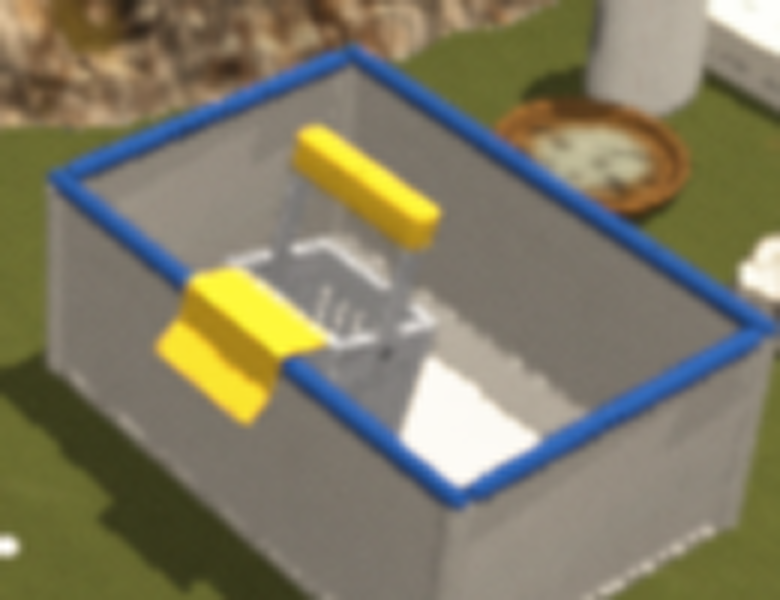

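```bash
python3 - <<'E'
from h import *
import pickle
from scipy.optimize import least_squares
np.set_printoptions(precision=1,suppress=True)
t,sc=pickle.load(open("w9.pkl","rb"))
px=lambda p,of:np.array(p)/6-.5+np.array(of)
T=lambda p:px(p,(305,105)); S=lambda p:px(p,(310,160))
rim=np.array([[75,110,95],[75,-110,95],[-75-2,-110,95],[-77,110,95]],float); rim[:,0]=[77,77,-77,-77]
rim[:,1]=[112,-112,-112,112]
rt=[T(p) for p in [(72,40),(689,66),(679,484),(58,457)]]
rs=[S(p) for p in [(352,43),(775,328),(460,508),(50,175)]]
B=[]  # (cam, basket pt, px)
for p,q in [((6,32,110),(298,282)),((6,-32,110),(480,289)),((-25,25,59),(302,413)),((-25,-25,59),(443,418)),((-46,25,59),(298,477)),((-46,-25,59),(441,480))]: B.append((0,p,T(q)))
for p,q in [((6,32,110),(320,125)),((-6,32,110),(298,140)),((6,-32,110),(440,208)),((-6,-32,110),(412,222)),((-6,-32,94),(412,248)),((-46,25,59),(190,280)),((-46,-25,59),(278,355)),((25,30,60),(320,238)),((25,-30,60),(435,322)),((-25,-30,60),(335,348))]: B.append((1,p,S(q)))
def f(v,full=False):
    tx,ty,ya,bx,by,bz,r,p,y=v[:9]; sh=[v[9:11],v[11:13]]
    Rt=R.from_euler('z',ya).as_matrix(); Rb=R.from_euler('ZYX',[y,p,r]).as_matrix()
    e=[]
    for c,obs,s in ((t,rt,sh[0]),(sc,rs,sh[1])):
        for P,o in zip(rim*[75/77,110/112,1],obs): e.append(proj(c,Rt@P+[tx,ty,0])+s-o)
    for i,P,o in B: e.append(proj((t,sc)[i],Rb@np.array(P)+[bx,by,bz])+sh[i]-o)
    e=np.array(e)
    if full: return e
    return np.concatenate([e.ravel(),np.array(v[9:13])/1.5])
v0=np.array([605,-38,0,565,-38,33,0,.2,0,0,0,0,0.])
r=least_squares(f,v0,loss="soft_l1",f_scale=.5);v=r.x
print(v[:2],np.degrees(v[2]),v[3:6],np.degrees(v[6:9]),v[9:])
e=f(v,True);print(np.linalg.norm(e,axis=1))
Rb=R.from_euler('ZYX',[v[8],v[7],v[6]]).as_matrix()
c=Rb@[0,0,30]+v[3:6];print("centre",c,"tilt",np.degrees(np.arccos(Rb[2,2])))
J=np.linalg.inv(r.jac.T@r.jac)*(2*r.cost/(len(r.fun)-13)); print("sd pitch",np.degrees(np.sqrt(J[7,7])),"sd z",np.sqrt(J[5,5]))
E
```

```text
[605.9 -38.7] -0.6510167898569318 [559.  -38.4  32.5] [ 0.2 13.4 -0.8] [-0.3  0.1  0.2  0. ]
[0.8 0.2 0.5 0.3 0.6 0.1 0.9 0.  0.7 0.6 0.8 0.9 0.7 0.1 0.5 2.2 0.6 1.1
 2.1 0.5 0.2 1.  0.4 0.1]
centre [566.  -38.6  61.7] tilt 13.408295621399924
sd pitch 0.9308459490782596 sd z 1.189624112224008
```

```bash
python3 - <<'E'
from rig import ctrl
print(ctrl.finish_job(), ctrl.sense()["time_s"])
E
```

```text
the job is handed in; nothing more can be done
the job is handed in; nothing more can be done
```

The yellow-handled basket is hanging by its lip on the near blue rim, inside the tub. I handed the job in shortly after 14.6 s of the 35 s; `finish_job` reports no verdict, so the result rests on my own checks.

I gripped the basket by its bar, lifted it, turned it to line up with the tub, and lowered the lip onto the rim. I felt about 7 N of contact before releasing. Then I moved the arm clear.

**Last check (pose fit from the top and scene pictures):**

| | Measured | Allowed |
|---|---|---|
| Body centre height above table (tub underside) | 61.7 ± 1.2 mm | 55 to 80 mm |
| Tilt | 13.4 ± 0.9° | under 20° (0.35 rad) |
| Body centre, tub x | about −40 mm | ±64 mm |
| Body centre, tub y | about 0 mm | ±99 mm |

- **Tub:** it stayed within about 1 mm of where it was first measured.
- **Robot:** it was clear of everything at hand-in, with about 0.5 N on the force reading.
- **Black basket:** I did not go near it and did not re-measure it at the end.

**Where checks disagreed:** when released, the basket leaned inward until its foot met the tub wall, so it did not stay straight. Rougher single-view estimates put the tilt between 13° and 18°, and the networks' points put the centre between 58 and 70 mm high. All of these are within the limits. The slot geometry predicts about 14°, which fits the final measurement.

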